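Clamp a glued-up carving blank in the bench press

ROBOT

A 6-joint arm with a two-finger parallel gripper is mounted at the origin on the work surface. World frame = base frame: x ahead of the robot, y to its left, z up, the work surface at z = 0. Lengths are in m, angles in rad, forces in N, time in s.
With the tool pointing down it reaches from about 0.275 to 0.875 m from the base axis. Payload 12.5 kg.
Tool frame: the origin (TCP) lies at the very end of the fingers, on their centre line; the grasp point (between the pads) lies 19 mm behind it; z points along the fingers, y is the line along which they close (so a half turn about z gives the same grasp; the last joint's range is limited). The gripper opens to 85 mm and grips with 20 to 120 N. Pads are 22 mm wide; open, the fingers measure 114 mm over their backs; the gripper's body (76 mm by 85 mm) begins 54 mm behind the grasp point. The pads swing forward as they close: fully open they stand 13 mm farther back than shut.
Start: joints at [-1.265, 0.351, 1.652, -0, 1.139, -0.085], TCP at [0.21, -0.509, 0.231] pointing down, gripper open.
Joint ranges: [-2.75, 2.75], [-0.79, 2.1], [0.01, 2.65], [-1.57, 4.71], [0.07, 3.14], [-2.87, 2.87]. Speed limits (rad/s): [2.22, 2.22, 2.79, 3.14, 3.14, 3.14].

INTERFACE

Orientations are given as a unit quaternion [w, x, y, z].
In Python, from rig import get_obs, read_camera, hand_in, spot_in, silhouettes, tip_of gives the robot as it stands.
- The arm moves only by the tool step_arm, never from a script. Its argument "steps" is a list of rows, each a list of 6 numbers: the shift along the world's x, y, z in cm, then the turn, a rotation vector about the world's x, y, z in degrees. In form: [[tx, ty, tz, wx, wy, wz], ...]. A call has 1 to 20 rows; each row shifts and turns the commanded pose from where the row before left it; what a row does not reach is not made up. A row lasts 1/10 s, in which the tool goes at most 50 mm and 8.59 degrees, less where a joint would pass 70% of its speed; a pose out of reach is approached as far as the arm can. A call with a gripper value outside its range is refused whole. "claw" is the finger opening in cm, from 0 to 8.54, set as the call begins (left out, the last holds). The fingers move at their own pace and stop on an object; "squeeze" is the grip in N (left out, the last holds). Time passes only in rows, so rows that do not move let the fingers close. It gives the time, the measured TCP pose, the force, the opening and the grip force at its end, in the units of the state.
- get_obs(): the state, without advancing time (a new reading comes with each control period).
- read_camera(name): name is "scene" or "top" or "wrist"; returns a dict with "image" (420x560x3 uint8, blue, green, red), "K" (3x3 intrinsics, pixels), "rvec" (rotation vector, rad) and "tvec" (3), from world to camera coordinates, as OpenCV has them; the wrist camera has in their place "hand_eye" (4x4, takes a point from camera to tool coordinates, whose origin is the TCP and whose axes are the flange's). Camera axes: x right, y down, z forward; pixel columns grow to the right and rows downward; lengths in m; the calibration is good to about 2 mm. The wrist camera is an equidistant fisheye: a pixel r from the principal point sees the ray r / f radians off the axis. A picture is of the moment at which its call begins: read the wrist's pose just before it. There is no depth.
- hand_in(): hands the job in; it is judged then, once.
Trained networks look in a picture, given as the dict that the camera call returned (one of the last four; its "shot" number tells which), for a name from the list of things; names that differ only in an ending like _2 or _b are one class to them, and where a whole thing is asked for, a point or a joint stands for the part that bears it (a point fixed in the world has none). Each returns a list of dicts, best first, with "score" (0 to 1); they miss things now and then, are a little off and sometimes report something else, mostly with a low value. They report only what shows in the picture. A call takes as long as a camera call.
- spot_in(picture, query): "pixel" ([column, row] in pixels, amid what is visible of it).
- silhouettes(picture, query): "mask" (420x560 bool, what is visible of it) and "pixel" ([column, row] in pixels, amid what is visible of it).
- tip_of(picture, query): "pixel" ([column, row] in pixels: a listed point, or the origin of a listed thing).
The state is a dict: "t": time; "joint_positions": joint angles; "dq": joint speeds; "joint_efforts": joint torques, N m; "eef_pos": TCP position; "tcp_rot": TCP orientation; "force": force on the tool from outside, world axes, zero at the start; "torque": the same for the moment, N m; "width": finger opening in m; "finger_force": force on a finger pad.
Only numpy, scipy, OpenCV 4.12 (cv2) and the standard library are available. Lean on these libraries where they do the work, as an engineer would, in place of code of your own. Each camera call takes 0.05 s, during which the arm holds its last target. There are 200 camera calls.

TASK

Slide the glued-up wooden blank gently along the bed of the bench press until its inner end is fully home against the stop, square and central under the platen. Then wind the press down clockwise by pushing the spokes of its star wheel round one after another, never striking or forcing them, until the platen bears firmly on the blank: stop when the wheel takes about half as hard a push again as it took running free, for much more would crush the blank. Leave it clamped, let go, and do not disturb the things standing about.

Things in the scene. Friction and masses are not known exactly. Their poses are not given: they have to be found in the camera images.
- press: fixed bench screw press. Origin: on the bench top, straight below the vertical screw axis. +x is the way the blank slides in, z up. Bed: grey steel, top 20 mm above the origin; base 280 mm wide (y) for x -100 to 100 mm, infeed table 130 mm wide for x -200 to -100 mm. Posts 26 mm thick at x 0, y +-105 mm. The platen, 130 (x) x 140 (y) mm, is guided by the posts and cannot turn
- crosshead (a point): on the screw axis, in the plane of the crosshead's flat top, 186 mm over the bench. The crosshead is 56 mm (press x) by 262 mm (press y); a brass nut of radius 24 mm round the axis stands 10 mm above it, the nuts over the posts 8 mm. Fixed to the press, axes as the press's
- stop: low steel stop bar across the far end of the bed, fixed to the press, 120 mm wide, 18 mm high. Origin: middle of the lower edge of the face that the blank meets, at x +80 mm, y 0 in the press frame, at bed height; axes as the press's
- blank: loose glued-up wooden block, a dark board over a light one, 260 (x) x 60 (y) x 40 (z) mm, about 0.4 kg. Origin: centre of its underside; +x along its length toward the stop. It lies flat on the bed, up to 6 degrees askew and 12 mm off centre, its inner (+x) end 45 to 75 mm short of the stop. Slides at 1 to 5 N. Its wood takes a grip of 20 N
- outer_end (a point): middle of the blank's outer end face (its -x end), 20 mm above the bed; it sticks out of the press over the infeed table, free to grip or push from above. Axes as the blank's. With the blank home this point is 180 mm from the screw axis, clear of the wheel
- wheel: star wheel on top of the screw: hub radius 24 mm (18 mm above and below the spokes) and five bare spokes 72 degrees apart. Origin: on the axis, in the spokes' mid plane, 228 to 234 mm over the bench at the start. +x lies along one spoke. Clockwise from above (yaw decreasing) lowers screw, wheel and platen together, 24 mm a turn; 0.2 to 0.65 turn brings the platen's facing to the blank
- spoke_end (a point): centre of the end ball (radius 12 mm) of the wheel's +x spoke, 88 mm from the axis; spokes are 14 mm thick. Turning free it drags with a steady 0.6 N m (8 N at 75 mm from the axis); when you stop, up to half of that push may ebb away. Once the facing bears, torque grows by about 0.02 N m a degree: 0.7 to 1.25 N m while turning is right, 0.9 best. It stays where it is left. Axes as the wheel's
- platen: pressing plate, carried by the screw with plywood packing and a stiff 8 mm rubber facing (126 x 136 mm) under it, which bears on the blank. The packing's thickness differs from job to job by up to 5 mm and is not known: the facing starts 5 to 15 mm clear of the blank. Origin: on the screw axis near the bench, moving with the platen; axes as the press's; no guide to the facing's height
- mallet: bystander: round wooden carver's mallet standing on its head, 86 mm wide, 226 mm high. Origin: centre of its foot
- glue_bottle: bystander: white bottle, 56 mm wide, 150 mm high. Origin: centre of its foot
- figure: bystander: small turned and carved wooden figure, 72 mm wide, 148 mm high. Origin: centre of its foot
- gouge: bystander: carving gouge lying down, handle 22 mm thick, 230 mm long, blade to +x. Origin: under its handle

How it is judged:
On the way, in this order (a step that is already met when the one before it is completed fails the run):
1. the blank is home: its inner end within 3 mm of the stop, within 8 mm of central and within 3.5 degrees of square (x of blank in the frame of stop above -0.133 m and y of blank in the frame of stop between -0.008 and 0.008 m and angle between the x axis of blank and the x axis of press, either way round below 0.06 rad), for 0.3 s.
2. the platen bears on the blank with more than 30 N (contact force between platen and blank above 30 N), for 0.3 s.
At the end, for the whole second after the job is handed in: The blank lies home in the press (inner end within 3 mm of the stop, within 8 mm of central, within 3.5 degrees of square), the platen bears on it with 30 to 180 N (a wheel torque of about 0.7 to 1.25 N m), and the wheel is at rest (all of step 1 and contact force between platen and blank between 30 and 180 N and angular speed of wheel below 0.05 rad/s); the robot touches nothing.
It fails at once if the blank is rammed against the stop with more than 30 N (contact force between stop and blank above 30 N).
It fails at once if the wheel is pushed with more than 25 N (contact force between the fingers and wheel above 25 N).
It fails at once if the blank is crushed with more than 220 N (contact force between platen and blank above 220 N).
It fails at once if a bystander is moved by more than 20 mm (distance of any of mallet, glue_bottle, figure, gouge from where it was at the start of the episode above 0.02 m).
It also fails if it takes over 72 s, if anything falls off the work surface, if the arm or the gripper's body presses on something with over 40 N, if the wrist force passes 120 N, or if a joint passes its speed limit or range.

## Working session

There is one attempt and no reset: what is moved stays moved. The work goes in short steps, Python scripts to look and compute and a tool call to move; the robot and the scene stay as the last step left them, time stands still between calls to the robot, and variables do not carry over. Pictures are saved under pics/ and viewed, at most 10 in all, crops included, and the job is handed in when it is done.

Besides the shell and the picture viewer there is one more tool, called after "Emit:" as name([rows], argument=value, ...), one row to a line, values as JSON. step_arm: Moves the arm, as the interface text tells. Its arguments: {"type":"object","properties":{"steps":{"type":"array"},"claw":{"type":"number"},"squeeze":{"type":"number"}},"required":["steps"]}

```bash
mkdir -p pics
cat > h.py <<'E'
import numpy as np, cv2
from rig import *
def cam(name):
    o=get_obs(); p=read_camera(name); p['obs']=o; return p
def ray(p,px):
    K=np.array(p['K']); R=cv2.Rodrigues(np.array(p['rvec'],float))[0]; t=np.array(p['tvec'],float).ravel()
    d=R.T@np.linalg.inv(K)@np.array([px[0],px[1],1.]); return -R.T@t, d
def atz(p,px,z):
    c,d=ray(p,px); return c+d*(z-c[2])/d[2]
def proj(p,X):
    return cv2.projectPoints(np.array(X,float).reshape(-1,1,3),np.array(p['rvec'],float),np.array(p['tvec'],float),np.array(p['K'],float),None)[0].reshape(-1,2)
def tri(obs):
    A=np.zeros((3,3));b=np.zeros(3)
    for p,px in obs:
        c,d=ray(p,px); d=d/np.linalg.norm(d); M=np.eye(3)-np.outer(d,d); A+=M;b+=M@c
    return np.linalg.solve(A,b)
E
python3 - <<'E'
from h import *
s=cam('scene');t=cam('top')
cv2.imwrite('pics/s.png',s['image']);cv2.imwrite('pics/t.png',t['image'])
for n in ['press','crosshead','stop','blank','outer_end','wheel','spoke_end','platen','mallet','glue_bottle','figure','gouge']:
    r=[]
    for p in (s,t):
        a=tip_of(p,n); r.append([(np.round(x['pixel'],1).tolist(),round(x['score'],2)) for x in a[:5]])
    X=tri([(s,r[0][0][0]),(t,r[1][0][0])]) if r[0] and r[1] else None
    print(n,r,None if X is None else X.round(4))
print(get_obs())
for p in (s,t): print(ray(p,(280,210)))
E
```

```text
press [[([300.6, 248.3], 0.68), ([189.0, 276.8], 0.22)], [([249.8, 191.5], 0.72), ([259.2, 202.5], 0.68)]] [0.5815 0.0933 0.0081]
crosshead [[([301.2, 200.7], 0.8)], []] None
stop [[([320.7, 246.1], 0.67)], [([394.9, 181.1], 0.7), ([236.2, 184.1], 0.68)]] [ 0.6777 -0.0799  0.2139]
blank [[([267.3, 234.0], 0.79), ([320.2, 246.1], 0.52)], [([290.8, 223.9], 0.87), ([439.7, 194.6], 0.53), ([396.6, 184.1], 0.53), ([258.0, 203.7], 0.32)]] [ 0.4936 -0.0111  0.0211]
outer_end [[([234.0, 219.9], 0.79), ([299.9, 199.3], 0.17)], [([331.8, 251.4], 0.63), ([233.5, 185.5], 0.38)]] [ 0.4209 -0.1167  0.0488]
wheel [[([300.4, 190.8], 0.56)], [([253.6, 191.2], 0.74)]] [0.5629 0.0747 0.231 ]
spoke_end [[([272.8, 188.6], 0.75)], [([293.3, 198.4], 0.56)]] [ 0.5461 -0.0105  0.2412]
platen [[([297.3, 247.7], 0.9)], [([262.3, 202.5], 0.9)]] [ 0.5561  0.0743 -0.0078]
mallet [[([147.4, 272.2], 0.7), ([267.1, 232.8], 0.33)], [([439.7, 197.4], 0.58)]] [ 0.5656 -0.4199  0.0015]
glue_bottle [[], [([425.6, 241.1], 0.89)]] None
figure [[([383.3, 219.4], 0.88)], [([131.5, 221.6], 0.94)]] [0.5033 0.4329 0.0132]
gouge
[... 262 characters left out ...]
908,  0.00035455,  0.00088004, -0.00034019,
       -0.00028322]), 'joint_efforts': array([-1.09630928e-03, -5.06037068e+01, -2.91648710e+01, -1.02953638e-04,
        6.32482916e-04,  2.11239819e-05]), 'eef_pos': array([ 0.20950752, -0.50852839,  0.23131335]), 'tcp_rot': array([2.46355747e-05, 9.80977872e-01, 1.94119589e-01, 1.90551963e-06]), 'force': array([-0.31539695,  0.25262995,  0.14259745]), 'torque': array([ 0.02012904,  0.03736556, -0.00798147]), 'finger_force': 0.0, 'width': 0.08560760931551725}
(array([ 1.50816126, -0.26769058,  0.86418106]), array([-0.78358264,  0.23104434, -0.57673105]))
(array([0.48074142, 0.00688403, 1.05459748]), array([ 0.04942884,  0.01209384, -0.9987345 ]))
```

View pics/s.png

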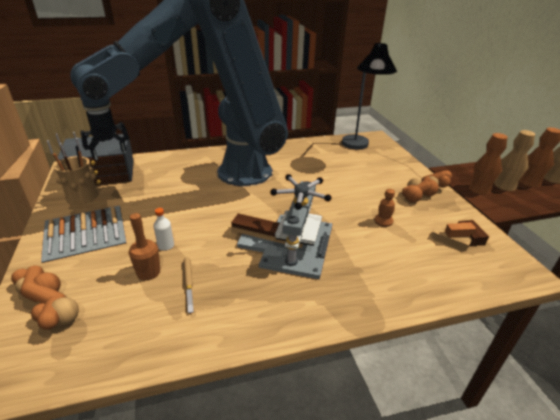

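View pics/t.png

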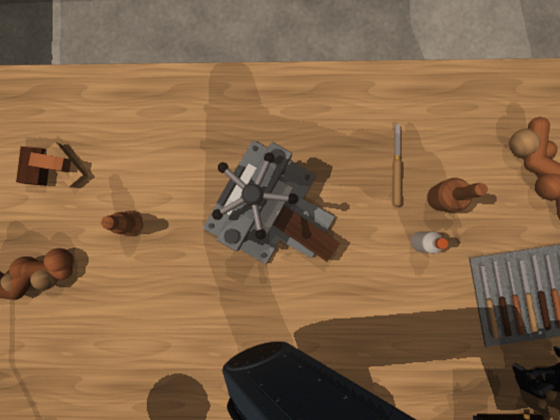

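The scene view shows the press wheel at about (301,190) and the blank's outer end at about (234,222). The top view shows the wheel at (253,194) and the outer end at (332,252), with the bystanders well clear to the right and left. I'll enlarge the press.

Run:
```python
from h import *
t=cam('top')
im=t['image'][125:275,190:360]
im=cv2.resize(im,None,fx=4,fy=4,interpolation=cv2.INTER_CUBIC)
for k in range(0,170,20): cv2.putText(im,str(190+k),(k*4,10),0,.4,(0,255,255),1); cv2.line(im,(k*4,12),(k*4,18),(0,255,255),1)
for k in range(0,150,20): cv2.putText(im,str(125+k),(0,k*4+4),0,.4,(0,255,255),1)
im=cv2.convertScaleAbs(im,alpha=1.5,beta=10)
cv2.imwrite('pics/t2.png',im)
for n in ['blank','wheel','platen','stop','press']:
    for x in silhouettes(t,n)[:2]:
        c,_=cv2.findContours(x['mask'].astype(np.uint8),0,2); c=max(c,key=cv2.contourArea)
        print(n,x['score'],cv2.minAreaRect(c),x['mask'].sum())
```

```text
blank 0.89 ((305.3071594238281, 232.54541015625), (67.76513671875, 23.088518142700195), 34.04593276977539) 1530
wheel 0.71 ((256.4461669921875, 194.4307861328125), (81.86292266845703, 85.83203887939453), 7.125016689300537) 1482
platen 0.57 ((249.97061157226562, 191.3823699951172), (82.53695678710938, 86.43846130371094), 42.27368927001953) 2712
stop 0.5 ((226.4669952392578, 191.7594451904297), (7.7702860832214355, 27.6816463470459), 29.05460548400879) 284
press 0.84 ((270.2000427246094, 203.6000213623047), (127.00865936279297, 112.69782257080078), 26.56505012512207) 8370
```

View pics/t2.png

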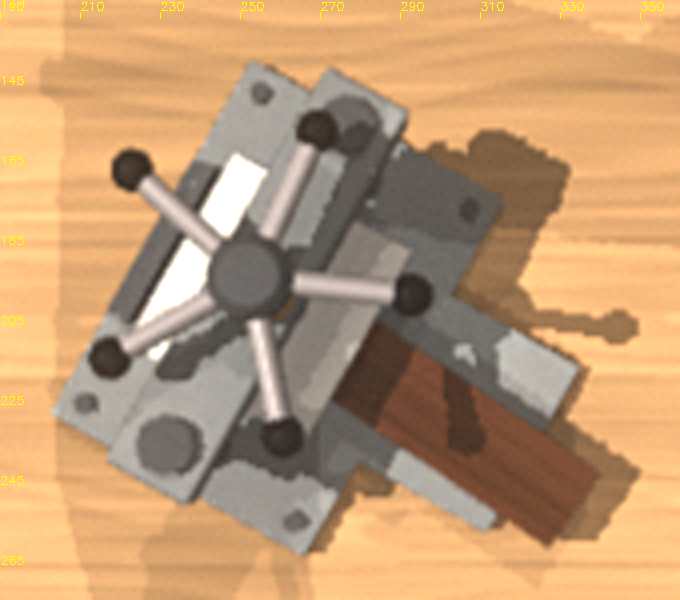

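```bash
cat > fit.py <<'E'
from h import *
from scipy.optimize import least_squares
t=cam('top'); f=lambda u:np.array(u,float)/4+[190,125]
base=f([(250,62),(53,412),(305,555),(500,198),(580,370),(490,528)])
B=np.array([(.1,-.14,.02),(.1,.14,.02),(-.1,.14,.02),(-.1,-.14,.02),(-.2,-.065,.02),(-.2,.065,.02)])
ch=f([(332,68),(408,112),(187,502),(107,460)])
C=np.array([(.028,-.131,.186),(-.028,-.131,.186),(-.028,.131,.186),(.028,.131,.186)])
balls=f([(131,169),(317,130),(412,295),(283,437),(109,356)])
P=np.vstack([B,C]);U=np.vstack([base,ch])
def T(q,P):
    c,s=np.cos(q[2]),np.sin(q[2]);return np.c_[q[0]+c*P[:,0]-s*P[:,1],q[1]+s*P[:,0]+c*P[:,1],P[:,2]]
r=least_squares(lambda q:(proj(t,T(q,P))-U).ravel(),[.56,.075,1.0],loss='soft_l1')
print('press',r.x,np.degrees(r.x[2]));print((proj(t,T(r.x,P))-U).round(1).tolist())
q=r.x
def W(w,z): 
    a=w[2]-np.radians(72)*np.arange(5); return np.c_[w[0]+.088*np.cos(a),w[1]+.088*np.sin(a),np.full(5,w[3])]
A=[np.arctan2(*(atz(t,b,.231)[:2]-q[:2])[::-1]) for b in balls];print(np.degrees(A))
w=least_squares(lambda w:(proj(t,W(w,0))-balls).ravel(),[q[0],q[1],A[0],.231]);print('wheel',w.x,np.degrees(w.x[2]),(proj(t,W(w.x,0))-balls).round(1).tolist())
# blank outer corners top z=.06
bl=f([(600,473),(550,548)])
X=np.array([atz(t,b,.06) for b in bl]);print('blank end corners',X,np.linalg.norm(X[0]-X[1]))
d=X[0]-X[1];n=np.array([-d[1],d[0]]);  # candidate
m=X.mean(0)[:2];ang=np.arctan2(n[1],n[0]);print('ang',np.degrees(ang))
# from long edges
for e in ([(600,473),(380,325)],[(550,548),(330,402)]):
    a,b=[atz(t,x,.06) for x in f(e)];v=b-a;print('edge ang',np.degrees(np.arctan2(v[1],v[0])))
c,s=np.cos(q[2]),np.sin(q[2]);dm=m-q[:2];print('outer end in press',c*dm[0]+s*dm[1],-s*dm[0]+c*dm[1])
E
python3 fit.py
```

```text
press [0.5557379  0.07545396 1.05667161] 60.542823514480794
[[0.2, -1.1], [-0.8, 0.3], [0.0, 0.6], [1.4, 0.0], [0.3, -1.2], [-0.4, 1.3], [-1.1, -1.1], [1.1, -0.5], [0.4, 1.7], [-0.9, 0.1]]
[  47.83485456  -23.80879376  -96.5162766  -169.07280906  118.49770962]
wheel [0.55580255 0.07614942 0.82705476 0.23428864] 47.386747325053605 [[0.1, -0.1], [0.1, -0.0], [-0.1, -0.1], [-0.1, -0.2], [-0.0, 0.3]]
blank end corners [[ 0.44266393 -0.13671767  0.06      ]
 [ 0.39423618 -0.10380934  0.06      ]] 0.05855087792799855
ang 55.80253533730741
edge ang 55.73807260679058
edge ang 56.245088632811225
outer end in press -0.23793023896064358 0.023291203371540878
```

Emit:
step_arm([
  [1.8,3.3,0,0,0,2.8],
  [1.8,3.3,0,0,0,2.8],
  [1.8,3.3,0,0,0,2.8],
  [1.8,3.3,0,0,0,2.8],
  [1.8,3.3,0,0,0,2.8],
  [1.8,3.3,0,0,0,2.8],
  [1.8,3.3,0,0,0,2.8],
  [1.8,3.3,0,0,0,2.8],
  [1.8,3.3,0,0,0,2.8],
  [1.8,3.3,0,0,0,2.8],
  [1.8,3.3,0,0,0,2.8],
  [1.8,3.3,0,0,0,2.8],
  [0,0,0,0,0,0],
  [0,0,0,0,0,0],
], claw=8.5, squeeze=20)

```text
t: 3.05
eef_pos: [0.4256, -0.1121, 0.2313]
tcp_rot: [0.0, 0.883, 0.47, -0.0]
force: [0.1, 0.5, 0.3]
width: 0.0853
finger_force: 0.0
```

Emit:
step_arm([
  [0,0,-2.8,0,0,0],
  [0,0,-2.8,0,0,0],
  [0,0,-2.8,0,0,0],
  [0,0,-2.8,0,0,0],
  [0,0,-2.8,0,0,0],
  [0,0,-2.8,0,0,0],
  [0,0,-1.1,0,0,0],
  [0,0,-1.1,0,0,0],
  [0,0,-0.7,0,0,0],
  [0,0,-0.5,0,0,0],
  [0,0,0,0,0,0],
  [0,0,0,0,0,0],
])

```text
t: 4.25
eef_pos: [0.4258, -0.1126, 0.0297]
tcp_rot: [0.0, 0.883, 0.469, 0.0]
force: [0.5, -0.4, 0.1]
width: 0.0851
finger_force: 0.0
```

Emit:
step_arm([
  [0,0,0,0,0,0],
  [0,0,0,0,0,0],
  [0,0,0,0,0,0],
  [0,0,0,0,0,0],
  [0,0,0,0,0,0],
], claw=5.5, squeeze=20)

```text
t: 4.75
eef_pos: [0.4257, -0.1125, 0.0298]
tcp_rot: [0.0, 0.883, 0.469, 0.0]
force: [-0.6, 0.8, 6.1]
width: 0.0596
finger_force: 21.7
```

Emit:
step_arm([
  [0,0,0.15,0,0,0],
  [0.4,0.3,0,0,0,0.5],
  [0.4,0.3,0,0,0,0.5],
  [0.4,0.3,0,0,0,0.5],
  [0.4,0.3,0,0,0,0.5],
  [0.4,0.3,0,0,0,0.5],
  [0.4,0.3,0,0,0,0.5],
  [0.4,0.3,0,0,0,0.5],
  [0.4,0.3,0,0,0,0.5],
  [0.4,0.3,0,0,0,0.5],
  [0.4,0.3,0,0,0,0],
  [0,0,0,0,0,0],
  [0,0,0,0,0,0],
])

```text
t: 6.05
eef_pos: [0.4656, -0.0824, 0.0308]
tcp_rot: [0.0, 0.864, 0.504, 0.0]
force: [0.1, -0.3, -2.6]
width: 0.0596
finger_force: 22.4
```

Run:
```python
from h import *
t=cam('top')
im=t['image'][125:275,190:360]
im=cv2.convertScaleAbs(cv2.resize(im,None,fx=4,fy=4,interpolation=cv2.INTER_CUBIC),alpha=1.5,beta=10)
w=cam('wrist');cv2.imwrite('pics/c.png',np.hstack([im[:600,:],cv2.resize(w['image'],None,fx=1,fy=1)[:, :0].reshape(420,0,3)[:0].reshape(0,0,3)]) if 0 else im)
cv2.imwrite('pics/w.png',w['image'])
o=get_obs();print(o['force'],o['eef_pos'],o['width'])
```

```text
[ 0.76432079  0.42376606 -1.64063331] [ 0.46542837 -0.08253948  0.03077796] 0.05936965698233551
```

View pics/c.png

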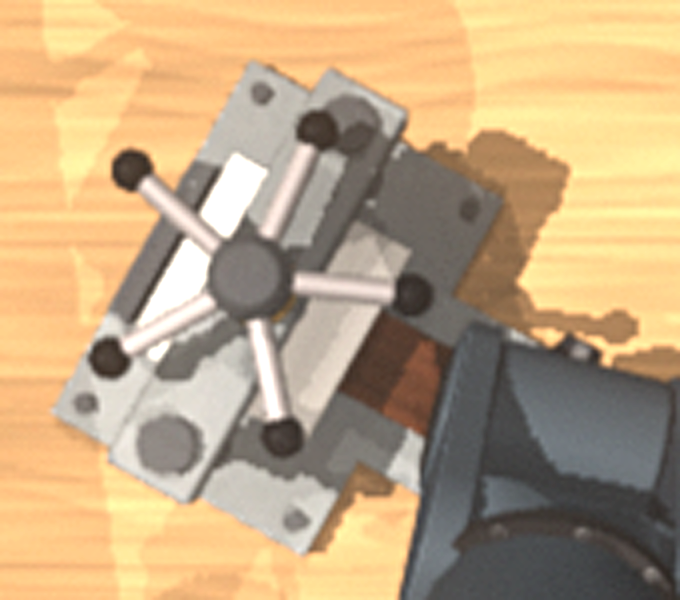

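Run:
```python
from h import *
t=cam('top'); q=[.5557,.0757,1.0567];c,s=np.cos(q[2]),np.sin(q[2])
for u in [(342,388),(420,434),(380,318),(452,349)]:
    d=(atz(t,np.array(u)/4.+[190,125],.06)[:2]-q[:2]);print(u,(c*d[0]+s*d[1]).round(4),(-s*d[0]+c*d[1]).round(4))
```

```text
(342, 388) -0.0672 0.0277
(420, 434) -0.1262 0.029
(380, 318) -0.0665 -0.0245
(452, 349) -0.1175 -0.0297
```

Emit:
step_arm([
  [0.1,0.17,0,0,0,0],
  [0.1,0.17,0,0,0,0],
  [0.1,0.17,0,0,0,0],
  [0.1,0.17,0,0,0,0],
  [0.05,0.09,0,0,0,0],
  [0,0,0,0,0,0],
])

```text
t: 6.8
eef_pos: [0.4701, -0.0746, 0.0308]
tcp_rot: [0.0, 0.864, 0.504, 0.0]
force: [0.5, 0.8, -2.2]
width: 0.0596
finger_force: 22.5
```

Emit:
step_arm([
  [0.05,0.09,0,0,0,0],
  [0.05,0.09,0,0,0,0],
])

```text
t: 7.0
eef_pos: [0.471, -0.073, 0.0308]
tcp_rot: [-0.0, 0.864, 0.504, -0.0]
force: [0.2, -1.0, -2.5]
width: 0.0594
finger_force: 22.5
```

Emit:
step_arm([
  [0.05,0.09,0,0,0,0],
])

```text
t: 7.1
eef_pos: [0.4715, -0.0721, 0.0308]
tcp_rot: [-0.0, 0.864, 0.504, -0.0]
force: [0.1, -0.3, -2.4]
width: 0.0594
finger_force: 22.5
```

Emit:
step_arm([
  [0.05,0.09,0,0,0,0],
])

```text
t: 7.2
eef_pos: [0.472, -0.0711, 0.0308]
tcp_rot: [-0.0, 0.864, 0.504, -0.0]
force: [-1.4, -1.3, -1.7]
width: 0.0597
finger_force: 22.5
```

Emit:
step_arm([
  [0.05,0.09,0,0,0,0],
])

```text
t: 7.3
eef_pos: [0.4718, -0.0707, 0.0306]
tcp_rot: [-0.0, 0.864, 0.504, -0.001]
force: [-7.7, -12.2, -0.7]
width: 0.0599
finger_force: 22.4
```

Emit:
step_arm([
  [0.02,0.04,0,0,0,0],
])

```text
t: 7.4
eef_pos: [0.4716, -0.0706, 0.0306]
tcp_rot: [-0.0, 0.864, 0.504, -0.001]
force: [-9.0, -15.0, -0.4]
width: 0.0593
finger_force: 22.4
```

Emit:
step_arm([
  [0.02,0.04,0,0,0,0],
])

```text
t: 7.5
eef_pos: [0.4714, -0.0704, 0.0305]
tcp_rot: [-0.0, 0.864, 0.504, -0.002]
force: [-11.0, -17.1, -0.2]
width: 0.0597
finger_force: 22.4
```

Emit:
step_arm([
  [-0.04,-0.07,0,0,0,0],
  [0,0,0,0,0,0],
])

```text
t: 7.7
eef_pos: [0.4716, -0.0706, 0.0306]
tcp_rot: [-0.0, 0.864, 0.504, -0.001]
force: [-4.9, -7.4, -1.2]
width: 0.0599
finger_force: 22.3
```

Emit:
step_arm([
  [0,0,0,0,0,0],
  [0,0,0,0,0,0],
  [0,0,0,0,0,0],
  [0,0,0,0,0,0],
  [0,0,1.5,0,0,0],
  [0,0,3,0,0,0],
  [0,0,4,0,0,0],
  [0,0,4,0,0,0],
  [0,0,4,0,0,0],
  [0,0,4,0,0,0],
  [0,0,4,0,0,0],
  [0,0,0,0,0,0],
], claw=8.3)

```text
t: 8.9
eef_pos: [0.4744, -0.0705, 0.2808]
tcp_rot: [0.003, 0.864, 0.504, 0.003]
force: [0.4, -0.9, -0.8]
width: 0.0828
finger_force: 0.0
```

Run:
```python
from h import *
o=get_obs();print(o['joint_positions'].round(3),o['eef_pos'],o['force'])
t=cam('top');im=t['image'][125:275,190:360]
im=cv2.convertScaleAbs(cv2.resize(im,None,fx=4,fy=4,interpolation=cv2.INTER_CUBIC),alpha=1.5,beta=10)
w=cam('wrist')['image']
cv2.imwrite('pics/d.png',np.hstack([cv2.resize(im,(400,353)),cv2.resize(w,(400,300),interpolation=3)[:300].copy() if 0 else cv2.copyMakeBorder(cv2.resize(w,(400,300)),0,53,0,0,0)]))
```

```text
[-0.245  0.166  1.769  0.     1.199  0.27 ] [ 0.47442495 -0.07054959  0.28079327] [ 0.40664882 -0.92208782 -0.83319527]
```

View pics/d.png

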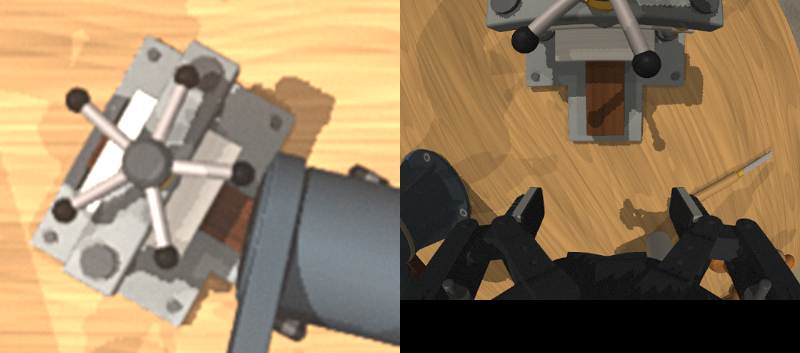

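The blank is home, square and central: in the top view its end shows under the stop side, and in the wrist view it sits in the middle of the infeed at columns 586–627. I'll close the fingers and move behind the wheel spoke nearest the robot.

Emit:
step_arm([
  [0.7,0.54,0,0,0,7.5],
  [0.7,0.54,0,0,0,7.5],
  [0.7,0.54,0,0,0,7.5],
  [0.7,0.54,0,0,0,7.5],
  [0.7,0.54,0,0,0,7.5],
  [0.7,0.54,0,0,0,7.5],
  [0.7,0.54,0,0,0,7.5],
  [0.7,0.54,0,0,0,7.5],
  [0.7,0.54,0,0,0,7.5],
  [0.7,0.54,0,0,0,7.5],
  [0.7,0.54,0,0,0,7.5],
  [0.7,0.54,0,0,0,7.5],
  [0.7,0.54,0,0,0,7.5],
  [0.7,0.54,0,0,0,7.5],
  [0.6,0.54,0,0,0,7.5],
  [0,0,0,0,0,0],
  [0,0,0,0,0,0],
], claw=0, squeeze=50)

```text
t: 10.7
eef_pos: [0.576, 0.0108, 0.2744]
tcp_rot: [-0.001, 0.063, 0.998, -0.0]
force: [0.4, -0.6, 0.7]
width: -0.0
finger_force: 0.0
```

Run:
```python
from h import *
o=get_obs();print(o['joint_positions'].round(3),o['eef_pos'],o['tcp_rot'],o['force'],o['width'])
w=cam('wrist')['image'];cv2.imwrite('pics/e.png',w)
```

```text
[-0.062  0.36   1.529 -0.     1.255 -1.507] [0.57598755 0.01075968 0.27443201] [-1.11520584e-03  6.29012545e-02  9.98019132e-01 -2.41847200e-05] [ 0.36943885 -0.56973589  0.73099412] -3.100708379117098e-05
```

View pics/e.png

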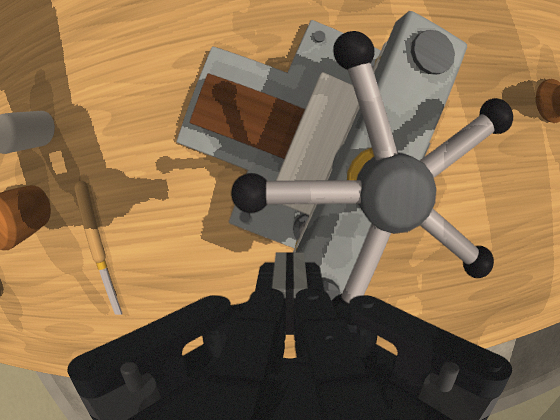

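Emit:
step_arm([
  [0,0.1,-1,0,0,-1],
  [0,0.1,-1,0,0,-1],
  [0,0.05,-1,0,0,-1],
  [0,0,-1,0,0,-1],
  [0,0,-1,0,0,-0.5],
  [0,0,-0.5,0,0,0],
  [0,0,0,0,0,0],
])

```text
t: 11.45
eef_pos: [0.5762, 0.0133, 0.2199]
tcp_rot: [-0.001, 0.1, 0.995, -0.0]
force: [1.1, -0.4, 0.6]
width: -0.0001
finger_force: 0.0
```

Emit:
step_arm([
  [-0.1,0,0,0,0,0],
  [-0.1,0,0,0,0,0],
  [-0.1,0,0,0,0,0],
  [-0.1,0,0,0,0,0],
  [0,0,0,0,0,0],
])

```text
t: 11.95
eef_pos: [0.5724, 0.0133, 0.221]
tcp_rot: [0.0, 0.1, 0.995, -0.0]
force: [-0.6, 0.2, -1.2]
width: 0.0001
finger_force: 0.0
```

Emit:
step_arm([
  [-0.1,0,0,0,0,0],
  [-0.1,0,0,0,0,0],
])

```text
t: 12.15
eef_pos: [0.5705, 0.0133, 0.2208]
tcp_rot: [0.0, 0.1, 0.995, 0.0]
force: [-0.2, 0.1, -0.1]
width: 0.0001
finger_force: 0.0
```

Emit:
step_arm([
  [-0.1,0,0,0,0,0],
  [-0.1,0,0,0,0,0],
])

```text
t: 12.35
eef_pos: [0.5684, 0.0133, 0.2208]
tcp_rot: [-0.0, 0.1, 0.995, -0.0]
force: [-0.3, -0.2, 0.7]
width: 0.0001
finger_force: 0.0
```

```bash
cat > arc.py <<'E'
import sys,json,numpy as np
from h import get_obs
# arc.py phi0 n step  [n step ...] : rows about the axis from nominal polar angle phi0, r .064
a=[float(x) for x in sys.argv[1:]];phi=a[0];R=.0641;rows=[]
for n,s in zip(a[1::2],a[2::2]):
    for _ in range(int(n)):
        p,q=np.radians(phi),np.radians(phi-s)
        rows.append([round(100*R*(np.cos(q)-np.cos(p)),2),round(100*R*(np.sin(q)-np.sin(p)),2),round(-.00667*s,3),0,0,-s]);phi-=s
print(phi);print(json.dumps(rows))
o=get_obs();d=o['eef_pos'][:2]-[.5558,.0761];print('meas r',np.hypot(*d),'phi',np.degrees(np.arctan2(d[1],d[0])),'yaw',np.degrees(2*np.arctan2(o['tcp_rot'][2],o['tcp_rot'][1])),'j6',o['joint_positions'][5],o['eef_pos'][2])
E
python3 arc.py -78.65 3 1 17 3
```

```text
-132.65
[[-0.11, -0.02, -0.007, 0, 0, -1.0], [-0.11, -0.02, -0.007, 0, 0, -1.0], [-0.11, -0.02, -0.007, 0, 0, -1.0], [-0.33, -0.04, -0.02, 0, 0, -3.0], [-0.33, -0.02, -0.02, 0, 0, -3.0], [-0.34, -0.0, -0.02, 0, 0, -3.0], [-0.34, 0.01, -0.02, 0, 0, -3.0], [-0.33, 0.03, -0.02, 0, 0, -3.0], [-0.33, 0.05, -0.02, 0, 0, -3.0], [-0.33, 0.06, -0.02, 0, 0, -3.0], [-0.33, 0.08, -0.02, 0, 0, -3.0], [-0.32, 0.1, -0.02, 0, 0, -3.0], [-0.32, 0.12, -0.02, 0, 0, -3.0], [-0.31, 0.13, -0.02, 0, 0, -3.0], [-0.3, 0.15, -0.02, 0, 0, -3.0], [-0.29, 0.16, -0.02, 0, 0, -3.0], [-0.28, 0.18, -0.02, 0, 0, -3.0], [-0.27, 0.19, -0.02, 0, 0, -3.0], [-0.26, 0.21, -0.02, 0, 0, -3.0], [-0.25, 0.22, -0.02, 0, 0, -3.0]]
meas r 0.06407269180421012 phi -78.63799120690808 yaw 168.48955558497732 j6 -1.4284069379570303 0.220771037383945
```

Emit:
step_arm([
  [-0.11,-0.02,-0.1,0,0,-1],
  [-0.11,-0.02,-0.06,0,0,-1],
  [-0.11,-0.02,-0.01,0,0,-1],
])

```text
t: 12.65
eef_pos: [0.5662, 0.0126, 0.2195]
tcp_rot: [0.002, 0.127, 0.992, 0.0]
force: [8.5, 0.0, -1.4]
width: 0.0002
finger_force: 4.4
```

Emit:
step_arm([
  [-0.33,-0.04,-0.02,0,0,-3],
  [-0.33,-0.02,-0.02,0,0,-3],
  [-0.34,0,-0.02,0,0,-3],
])

```text
t: 12.95
eef_pos: [0.5567, 0.0117, 0.219]
tcp_rot: [0.002, 0.205, 0.979, 0.0]
force: [9.2, -2.7, -2.5]
width: 0.0001
finger_force: 4.5
```

Emit:
step_arm([
  [-0.34,0.01,-0.02,0,0,-3],
  [-0.33,0.03,-0.02,0,0,-3],
  [-0.33,0.05,-0.02,0,0,-3],
  [-0.33,0.06,-0.02,0,0,-3],
  [-0.33,0.08,-0.02,0,0,-3],
  [-0.32,0.1,-0.02,0,0,-3],
  [-0.32,0.12,-0.02,0,0,-3],
])

```text
t: 13.65
eef_pos: [0.5333, 0.0156, 0.2176]
tcp_rot: [0.002, 0.38, 0.925, -0.0]
force: [5.8, -7.6, -0.4]
width: 0.0001
finger_force: 4.6
```

Emit:
step_arm([
  [-0.31,0.13,-0.02,0,0,-3],
  [-0.3,0.15,-0.02,0,0,-3],
  [-0.29,0.16,-0.02,0,0,-3],
  [-0.28,0.18,-0.02,0,0,-3],
  [-0.27,0.19,-0.02,0,0,-3],
  [-0.26,0.21,-0.02,0,0,-3],
  [-0.25,0.22,-0.02,0,0,-3],
])

```text
t: 14.35
eef_pos: [0.5127, 0.0275, 0.216]
tcp_rot: [0.001, 0.542, 0.84, -0.001]
force: [-0.8, -12.1, 3.2]
width: 0.0
finger_force: 4.7
```

```bash
python3 arc.py -132.65 20 2; python3 arc.py -172.65 20 2;python3 arc.py -212.65 20 2
```

```text
-172.65
[[-0.16, 0.15, -0.013, 0, 0, -2.0], [-0.16, 0.16, -0.013, 0, 0, -2.0], [-0.15, 0.17, -0.013, 0, 0, -2.0], [-0.14, 0.17, -0.013, 0, 0, -2.0], [-0.14, 0.18, -0.013, 0, 0, -2.0], [-0.13, 0.18, -0.013, 0, 0, -2.0], [-0.13, 0.18, -0.013, 0, 0, -2.0], [-0.12, 0.19, -0.013, 0, 0, -2.0], [-0.11, 0.19, -0.013, 0, 0, -2.0], [-0.11, 0.2, -0.013, 0, 0, -2.0], [-0.1, 0.2, -0.013, 0, 0, -2.0], [-0.09, 0.2, -0.013, 0, 0, -2.0], [-0.09, 0.21, -0.013, 0, 0, -2.0], [-0.08, 0.21, -0.013, 0, 0, -2.0], [-0.07, 0.21, -0.013, 0, 0, -2.0], [-0.06, 0.21, -0.013, 0, 0, -2.0], [-0.06, 0.22, -0.013, 0, 0, -2.0], [-0.05, 0.22, -0.013, 0, 0, -2.0], [-0.04, 0.22, -0.013, 0, 0, -2.0], [-0.03, 0.22, -0.013, 0, 0, -2.0]]
meas r 0.06495781840765001 phi -131.51228661972812 yaw 114.33146360094707 j6 -0.45859850002123836 0.2160195126477793
-212.65
[[-0.02, 0.22, -0.013, 0, 0, -2.0], [-0.02, 0.22, -0.013, 0, 0, -2.0], [-0.01, 0.22, -0.013, 0, 0, -2.0], [-0.0, 0.22, -0.013, 0, 0, -2.0], [0.01, 0.22, -0.013, 0, 0, -2.0], [0.01, 0.22, -0.013, 0, 0, -2.0], [0.02, 0.22, -0.013, 0, 0, -2.0], [0.03, 0.22, -0.013, 0, 0, -
[... 627 characters left out ...]
0, -2.0], [0.14, 0.17, -0.013, 0, 0, -2.0], [0.15, 0.17, -0.013, 0, 0, -2.0], [0.15, 0.16, -0.013, 0, 0, -2.0], [0.16, 0.16, -0.013, 0, 0, -2.0], [0.17, 0.15, -0.013, 0, 0, -2.0], [0.17, 0.14, -0.013, 0, 0, -2.0], [0.18, 0.14, -0.013, 0, 0, -2.0], [0.18, 0.13, -0.013, 0, 0, -2.0], [0.18, 0.13, -0.013, 0, 0, -2.0], [0.19, 0.12, -0.013, 0, 0, -2.0], [0.19, 0.11, -0.013, 0, 0, -2.0], [0.2, 0.11, -0.013, 0, 0, -2.0], [0.2, 0.1, -0.013, 0, 0, -2.0], [0.2, 0.09, -0.013, 0, 0, -2.0], [0.21, 0.09, -0.013, 0, 0, -2.0], [0.21, 0.08, -0.013, 0, 0, -2.0], [0.21, 0.07, -0.013, 0, 0, -2.0]]
meas r 0.06495781840765001 phi -131.51228661972812 yaw 114.33146360094707 j6 -0.45859850002123836 0.2160195126477793
```

Emit:
step_arm([
  [-0.19,0.12,-0.01,0,0,-2],
  [-0.19,0.13,-0.01,0,0,-2],
  [-0.18,0.14,-0.01,0,0,-2],
  [-0.17,0.14,-0.01,0,0,-2],
  [-0.17,0.15,-0.02,0,0,-2],
  [-0.13,0.18,-0.01,0,0,-2],
])

```text
t: 14.95
eef_pos: [0.503, 0.0365, 0.2154]
tcp_rot: [0.001, 0.627, 0.779, -0.0]
force: [4.3, -7.9, 0.8]
width: -0.0001
finger_force: 4.4
```

Emit:
step_arm([
  [-0.13,0.18,-0.01,0,0,-2],
  [-0.12,0.19,-0.02,0,0,-2],
  [-0.11,0.19,-0.01,0,0,-2],
  [-0.11,0.2,-0.01,0,0,-2],
])

```text
t: 15.35
eef_pos: [0.4978, 0.044, 0.2148]
tcp_rot: [0.001, 0.68, 0.734, -0.001]
force: [1.4, -9.6, 1.2]
width: 0.0
finger_force: 4.5
```

Emit:
step_arm([
  [-0.1,0.2,-0.01,0,0,-2],
  [-0.1,0.2,-0.02,0,0,-2],
  [-0.1,0.21,-0.01,0,0,-2],
  [-0.09,0.21,-0.01,0,0,-2],
])

```text
t: 15.75
eef_pos: [0.4936, 0.0522, 0.2142]
tcp_rot: [0.001, 0.729, 0.684, -0.001]
force: [-0.1, -9.1, 3.0]
width: 0.0003
finger_force: 4.5
```

Emit:
step_arm([
  [-0.08,0.21,-0.01,0,0,-2],
  [-0.07,0.21,-0.02,0,0,-2],
  [-0.07,0.22,-0.01,0,0,-2],
  [-0.06,0.22,-0.01,0,0,-2],
])

```text
t: 16.15
eef_pos: [0.4906, 0.0609, 0.2136]
tcp_rot: [0.001, 0.775, 0.632, -0.001]
force: [-2.8, -9.4, 2.9]
width: -0.0003
finger_force: 4.5
```

Emit:
step_arm([
  [-0.05,0.22,-0.01,0,0,-2],
  [-0.04,0.22,-0.01,0,0,-2],
  [-0.03,0.22,-0.02,0,0,-2],
  [-0.03,0.22,-0.01,0,0,-2],
])

```text
t: 16.55
eef_pos: [0.4887, 0.0698, 0.2131]
tcp_rot: [0.0, 0.817, 0.576, -0.001]
force: [-4.3, -8.7, 5.0]
width: 0.0004
finger_force: 4.5
```

Emit:
step_arm([
  [-0.01,0.22,-0.01,0,0,-2],
  [0,0.22,-0.01,0,0,-2],
  [0,0.22,-0.02,0,0,-2],
  [0.01,0.22,-0.01,0,0,-2],
])

```text
t: 16.95
eef_pos: [0.4884, 0.0787, 0.2124]
tcp_rot: [0.0, 0.855, 0.518, -0.002]
force: [-7.4, -7.0, 4.7]
width: 0.0001
finger_force: 4.5
```

```bash
python3 arc.py -184.65 1 2|tail -1
```

```text
meas r 0.06749802364860104 phi 177.7998374630742 yaw 62.37114847563437 j6 0.54984222886298 0.2124269822468401
```

```bash
sed -i 's/R=.0641/R=.0665/' arc.py; python3 arc.py -184.65 20 2;python3 arc.py -224.65 20 2
python3 - <<'E'
from h import *
t=cam('top');w=cam('wrist')
im=cv2.convertScaleAbs(cv2.resize(t['image'][125:275,190:360],(453,400),interpolation=cv2.INTER_CUBIC),alpha=1.5,beta=10)
cv2.imwrite('pics/f.png',np.hstack([im,w['image'][:400,110:456]]))
E
```

```text
-224.65
[[0.02, 0.23, -0.013, 0, 0, -2.0], [0.03, 0.23, -0.013, 0, 0, -2.0], [0.04, 0.23, -0.013, 0, 0, -2.0], [0.05, 0.23, -0.013, 0, 0, -2.0], [0.05, 0.23, -0.013, 0, 0, -2.0], [0.06, 0.22, -0.013, 0, 0, -2.0], [0.07, 0.22, -0.013, 0, 0, -2.0], [0.08, 0.22, -0.013, 0, 0, -2.0], [0.09, 0.22, -0.013, 0, 0, -2.0], [0.09, 0.21, -0.013, 0, 0, -2.0], [0.1, 0.21, -0.013, 0, 0, -2.0], [0.11, 0.21, -0.013, 0, 0, -2.0], [0.11, 0.2, -0.013, 0, 0, -2.0], [0.12, 0.2, -0.013, 0, 0, -2.0], [0.13, 0.19, -0.013, 0, 0, -2.0], [0.14, 0.19, -0.013, 0, 0, -2.0], [0.14, 0.18, -0.013, 0, 0, -2.0], [0.15, 0.18, -0.013, 0, 0, -2.0], [0.15, 0.17, -0.013, 0, 0, -2.0], [0.16, 0.17, -0.013, 0, 0, -2.0]]
meas r 0.06749802364860104 phi 177.7998374630742 yaw 62.37114847563437 j6 0.54984222886298 0.2124269822468401
-264.65
[[0.17, 0.16, -0.013, 0, 0, -2.0], [0.17, 0.16, -0.013, 0, 0, -2.0], [0.18, 0.15, -0.013, 0, 0, -2.0], [0.18, 0.14, -0.013, 0, 0, -2.0], [0.19, 0.14, -0.013, 0, 0, -2.0], [0.19, 0.13, -0.013, 0, 0, -2.0], [0.2, 0.12, -0.013, 0, 0, -2.0], [0.2, 0.12, -0.013, 0, 0, -2.0], [0.2, 0.11, -0.013, 0, 0, -2.0], [0.21, 0.1, -0.013, 0, 0, -2.0], [0.21, 0.1, -0.013, 0, 0, -2.0], [0.21, 0.09, -0.013, 0, 0, -2.0], [0.22, 0.08, -0.013, 0, 0, -2.0], [0.22, 0.07, -0.013, 0, 0, -2.0], [0.22, 0.07, -0.013, 0, 0, -2.0], [0.22, 0.06, -0.013, 0, 0, -2.0], [0.23, 0.05, -0.013, 0, 0, -2.0], [0.23, 0.04, -0.013, 0, 0, -2.0], [0.23, 0.03, -0.013, 0, 0, -2.0], [0.23, 0.03, -0.013, 0, 0, -2.0]]
meas r 0.06749802364860104 phi 177.7998374630742 yaw 62.37114847563437 j6 0.54984222886298 0.2124269822468401
```

View pics/f.png

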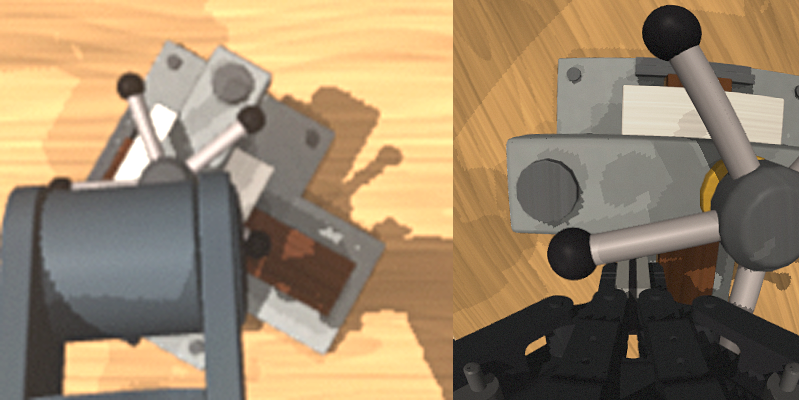

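Fingers push the middle of the spoke with the ball clear on the left of the wrist view, and the blank is still home. Carrying on.

Emit:
step_arm([
  [0.02,0.23,-0.01,0,0,-2],
  [0.03,0.23,-0.01,0,0,-2],
  [0.04,0.23,-0.01,0,0,-2],
  [0.05,0.23,-0.02,0,0,-2],
])

```text
t: 17.45
eef_pos: [0.4895, 0.088, 0.2118]
tcp_rot: [0.0, 0.89, 0.457, -0.002]
force: [-6.4, -8.0, 4.0]
width: -0.0001
finger_force: 4.6
```

Emit:
step_arm([
  [0.05,0.23,-0.01,0,0,-2],
  [0.06,0.22,-0.01,0,0,-2],
  [0.07,0.22,-0.01,0,0,-2],
  [0.08,0.22,-0.02,0,0,-2],
])

```text
t: 17.85
eef_pos: [0.4918, 0.097, 0.2112]
tcp_rot: [-0.0, 0.919, 0.394, -0.002]
force: [-9.4, -4.7, 4.6]
width: -0.0002
finger_force: 4.7
```

Emit:
step_arm([
  [0.09,0.22,-0.01,0,0,-2],
  [0.09,0.21,-0.01,0,0,-2],
  [0.1,0.21,-0.01,0,0,-2],
  [0.11,0.21,-0.02,0,0,-2],
])

```text
t: 18.25
eef_pos: [0.4955, 0.1056, 0.2105]
tcp_rot: [-0.0, 0.944, 0.329, -0.003]
force: [-9.8, -3.5, 4.6]
width: 0.0001
finger_force: 4.7
```

Emit:
step_arm([
  [0.11,0.2,-0.01,0,0,-2],
  [0.12,0.2,-0.01,0,0,-2],
  [0.13,0.19,-0.01,0,0,-2],
  [0.14,0.19,-0.02,0,0,-2],
])

```text
t: 18.65
eef_pos: [0.5003, 0.1136, 0.2099]
tcp_rot: [-0.0, 0.965, 0.262, -0.003]
force: [-10.8, -3.3, 4.0]
width: -0.0001
finger_force: 4.7
```

Emit:
step_arm([
  [0.14,0.18,-0.01,0,0,-2],
  [0.15,0.18,-0.01,0,0,-2],
  [0.15,0.17,-0.01,0,0,-2],
])

```text
t: 18.95
eef_pos: [0.5045, 0.1192, 0.2095]
tcp_rot: [-0.0, 0.977, 0.211, -0.003]
force: [-11.5, -0.1, 3.7]
width: 0.0001
finger_force: 4.8
```

Emit:
step_arm([
  [0.16,0.17,-0.02,0,0,-2],
  [0.17,0.16,-0.01,0,0,-2],
  [0.17,0.16,-0.01,0,0,-2],
])

```text
t: 19.25
eef_pos: [0.5095, 0.1242, 0.2091]
tcp_rot: [-0.0, 0.987, 0.16, -0.003]
force: [-12.3, 0.3, 3.8]
width: -0.0002
finger_force: 4.9
```

Emit:
step_arm([
  [0.18,0.15,-0.01,0,0,-2],
  [0.18,0.14,-0.02,0,0,-2],
])

```text
t: 19.45
eef_pos: [0.5131, 0.1272, 0.2088]
tcp_rot: [-0.0, 0.992, 0.125, -0.003]
force: [-11.7, 1.3, 4.0]
width: -0.0002
finger_force: 4.9
```

Emit:
step_arm([
  [0.19,0.14,-0.01,0,0,-2],
  [0.19,0.13,-0.01,0,0,-2],
])

```text
t: 19.65
eef_pos: [0.5168, 0.1301, 0.2086]
tcp_rot: [-0.0, 0.996, 0.09, -0.003]
force: [-11.2, 2.9, 3.0]
width: -0.0001
finger_force: 4.9
```

Emit:
step_arm([
  [0.2,0.12,-0.01,0,0,-2],
  [0.2,0.12,-0.02,0,0,-2],
  [0.2,0.11,-0.01,0,0,-2],
])

```text
t: 19.95
eef_pos: [0.5229, 0.1337, 0.2082]
tcp_rot: [-0.0, 0.999, 0.038, -0.003]
force: [-12.5, 3.8, 3.3]
width: -0.0003
finger_force: 5.0
```

Emit:
step_arm([
  [0.21,0.1,-0.01,0,0,-2],
  [0.21,0.1,-0.01,0,0,-2],
  [0.21,0.09,-0.02,0,0,-2],
])

```text
t: 20.25
eef_pos: [0.529, 0.1369, 0.2078]
tcp_rot: [-0.0, 1.0, -0.014, -0.003]
force: [-12.2, 6.7, 4.3]
width: -0.0001
finger_force: 6.0
```

```bash
python3 arc.py -248.65 1 2|tail -1
python3 - <<'E'
from h import *
a=[]
for _ in range(4):
    cam('top'); a.append(get_obs()['force'])
print(np.round(a,1))
E
```

```text
meas r 0.0664582219432592 phi 113.80854026016362 yaw -1.6233603816152542 j6 1.7653381394799335 0.20776981190502924
[[-12.1   4.1   3.1]
 [-10.6   4.8   3.9]
 [-11.2   5.7   2.6]
 [-11.4   5.8   2.2]]
```

Emit:
step_arm([
  [0.22,0.08,-0.01,0,0,-2],
  [0.22,0.07,-0.01,0,0,-2],
])

```text
t: 20.65
eef_pos: [0.5331, 0.1386, 0.2075]
tcp_rot: [-0.0, 0.999, -0.049, -0.003]
force: [-14.2, 7.3, 4.0]
width: -0.0001
finger_force: 6.9
```

Emit:
step_arm([
  [0.22,0.07,-0.02,0,0,-2],
  [0.22,0.06,-0.01,0,0,-2],
])

```text
t: 20.85
eef_pos: [0.5374, 0.14, 0.2073]
tcp_rot: [-0.0, 0.996, -0.084, -0.004]
force: [-15.4, 8.2, 5.0]
width: -0.0001
finger_force: 7.6
```

Finger force and the normal push are now both about 1.55 times their free-running values, after roughly 14° of bearing. I'll stop here and back off.

Emit:
step_arm([
  [-0.1,-0.02,0,0,0,0],
  [-0.1,-0.02,0,0,0,0],
  [-0.2,-0.05,0,0,0,0],
  [-0.3,-0.08,0,0,0,0],
  [-0.3,-0.08,0,0,0,0],
  [0,0,0,0,0,0],
])

```text
t: 21.45
eef_pos: [0.53, 0.1363, 0.2081]
tcp_rot: [0.0, 0.997, -0.083, 0.0]
force: [-0.3, 0.0, -1.0]
width: -0.0004
finger_force: 0.0
```

Emit:
step_arm([
  [0,0,1,0,0,0],
  [0,0,2,0,0,0],
  [0,0,3,0,0,0],
  [0,0,3,0,0,0],
  [0,0,3,0,0,0],
  [-1,0,3,0,0,0],
  [-2,0,0,0,0,0],
  [-3,0,0,0,0,0],
  [-3,0,0,0,0,0],
  [-3,0,0,0,0,0],
  [-2,0,0,0,0,0],
  [0,0,0,0,0,0],
  [0,0,0,0,0,0],
])

```text
t: 22.75
eef_pos: [0.3905, 0.1365, 0.3588]
tcp_rot: [-0.0, 0.997, -0.083, 0.001]
force: [0.5, 0.1, 0.5]
width: -0.0001
finger_force: 0.0
```

Run:
```python
from h import *
t=cam('top');w=cam('wrist')
im=cv2.convertScaleAbs(cv2.resize(t['image'][125:275,190:360],(453,400),interpolation=cv2.INTER_CUBIC),alpha=1.5,beta=10)
cv2.imwrite('pics/g.png',np.hstack([im,w['image'][:400,110:456]]))
```

```text
(no output)
```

View pics/g.png

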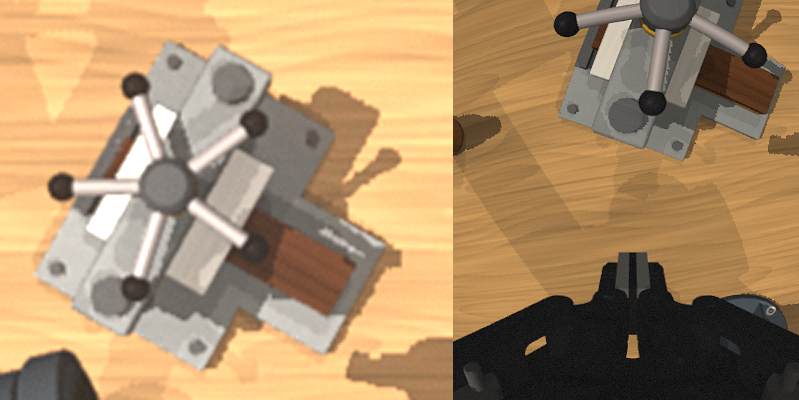

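The top view shows the blank home and square, the driven spoke pointing left at (62,187) as expected, and the arm clear of the press.

```bash
python3 -c "
from rig import *
print(hand_in())"
```

```text
the job is handed in; nothing more can be done
None
```

The blank is home, square and central against the stop, the press is wound down to about 1.5 times the free-running push, the arm is clear, and the job is handed in; the hand-in returned no verdict.

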